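# Release the ratchet clamp that holds the solenoid valve

### The job

Two ratchet clamps stand on the pneumatics bench; open the one that holds the silver solenoid valve with the black coil on top. First flip its red pawl lever right over, away from the valve, so that the ratchet lets go, then draw its sliding jaw all the way back from the valve. Leave the lever flipped, the valve standing where it is, and the other clamp (with the white block) shut, and let go.

Things in the scene. Friction and masses are not known exactly. Their poses are not given: they have to be found in the camera images.
- valve_clamp: Clamp that holds the valve, fixed to the table: dark base plate 300 x 110 x 12 mm. Origin on the table, 15 mm in +x of the plate's middle; x along the clamp from the pawl end (near the robot) to the valve and blue fixed jaw, z up. In its frame (mm): pawl hinge along y at x -125, z 55, its cheeks up to z 67; jaw's post at x 33 when shut; valve at x 77.
- valve_pawl_paddle (a point): Centre of the red paddle (36 wide along y, 32 along the lever, 10 mm thick) on the pawl lever, 58 mm from the hinge; below it a bar 16 mm wide. Engaged, the lever leans 25 deg from upright to the valve: paddle centre at clamp x -100, z 108 mm, its edges at z 93 and 124. Push it from its valve side in clamp -x; past upright it falls over, ending 45 deg the other way.
- valve_pawl (a joint): Hinge of that pawl lever, rad: 0 = engaged (the rack's teeth then stop the jaw 5 mm back from shut), 0.44 = lever upright, 1.22 = flipped right over, at its stop. Top-heavy: it falls to whichever side of upright it is left on; under 2 N at the paddle moves it.
- valve_jaw_post (a point): On the axis of the round black grip post (diameter 22 mm, yellow top at 138 mm above the table) of the same clamp's sliding jaw; this point is 115 mm above the table. The blue jaw block below it reaches 54 mm. Axes as the clamp's: the post is drawn level in -x to open. Shut, it is 134 mm in +x of the engaged paddle and about 43 mm in -x of the valve's centre.
- valve_jaw (a joint): Slide of that jaw, m: 0 = shut on the valve, 0.060 = fully back at its stop; starts at 0.001 to 0.004. With the pawl flipped it slides against about 3 N of friction and stays where it is left.
- valve_center (a point): Centre of the solenoid valve standing loose between the jaws: aluminium block 46 x 52 x 60 mm, black coil on top (86 mm in all, white cap to 94 mm), blue silencers and black fittings on its sides, about 350 g. It stands on the base plate; its coil's top is 98 mm and its cap's 106 mm above the table. z up.
- block_jaw (a joint): Slide of the jaw of the other, identical clamp, which holds the white manifold block, m: 0 = shut, 0.060 = fully back. To be left shut.
There are look-alikes about, which are no part of the job. Of the things like the part that bears valve_center, leave any that is orange; of the rest the smaller one is meant.

How it is judged:
On the way, in this order (a step that is already met when the one before it is completed fails the run):
1. the valve clamp's pawl lever is flipped over while its jaw is still shut (value of joint valve_pawl above 0.9 rad and value of joint valve_jaw below 0.02 m), for 0.2 s.
2. the released jaw is drawn all the way back (value of joint valve_jaw above 0.05 m), for 0.2 s.
At the end, for the whole second after the job is handed in: The valve clamp's jaw is back at its stop (at least 50 of its 60 mm) with its pawl lever still flipped over (beyond 0.9 rad); the valve stands upright (within 10 deg) within 20 mm of where it was; the other clamp is still shut (its jaw within 16 mm of fully shut) (value of joint valve_jaw above 0.05 m and value of joint valve_pawl above 0.9 rad and distance of valve_center from where it was at the start of the episode below 0.02 m and angle between valve_center's own z axis and vertical below 0.17 rad and value of joint block_jaw below 0.016 m); the robot touches nothing.
It fails at once if the valve is tipped over (more than 20 deg) (angle between valve_center's own z axis and vertical above 0.35 rad).
It fails at once if the other clamp, with the white block, is opened (value of joint block_jaw above 0.03 m).
It also fails if it takes over 45 s, if anything falls off the work surface, if the arm or the gripper's body presses on something with over 40 N, if the wrist force passes 120 N, or if a joint passes its speed limit or range.

### The arm

A 6-joint arm with a two-finger parallel gripper is mounted at the origin on the work surface. World frame = base frame: x ahead of the robot, y to its left, z up, the work surface at z = 0. Lengths are in m, angles in rad, forces in N, time in s.
With the tool pointing down it reaches from about 0.375 to 0.9 m from the base axis. Payload 3.1 kg.
Tool frame: the origin (TCP) lies where the fingers leave the gripper's body, on its centre line; the fingertips stand manip.tip_reach ahead of it and the grasp point (between the pads) lies 54 mm ahead of it (manip.tip_reach is the distance from the TCP to the fingertips, in m); z points along the fingers, y is the direction in which the jaws open and shut (so a half turn about z gives the same grasp; the last joint's range is limited). The gripper opens to 85 mm and grips with 20 to 120 N. Pads are 22 mm wide; open, the fingers measure 114 mm over their backs; the gripper's body (76 mm by 85 mm) begins 54 mm behind the grasp point. The pads swing forward as they close: fully open they stand 13 mm farther back than shut.
Start: joints at [-1.323, 0.527, 1.433, -0, 1.181, -0.178], TCP at [0.259, -0.569, 0.304] pointing down, gripper open.
Joint ranges: [-3.08, 3.08], [-0.75, 2.2], [0.22, 2.44], [-1.43, 4.57], [0, 2.65], [-2.85, 2.85]. Speed limits (rad/s): [2.79, 2.79, 3.14, 3.14, 3.14, 3.14].

### API

Orientations are given as a unit quaternion [x, y, z, w].
In Python, from station import manip, cams, order gives the robot as it stands. The module is installed in compiled form; this text tells all that it offers.
- The arm moves only by the tool drive_tool, never from a script. Its arguments are lists of equal length, an entry for each row: "linear": the shift along the tool's x, y, z in mm, a list of three; "rot": the turn, a rotation vector about the tool's x, y, z in degrees, a list of three; "hand": the finger opening in mm, from 0 to 85.4. A call has 1 to 20 rows; each row shifts and turns the pose as measured when the row begins, along the tool's axes as they then stand; what a row does not reach is not made up. A row lasts 1/12 s, in which the tool goes at most 41.7 mm and 7.16 degrees, less where a joint would pass 70% of its speed; a pose out of reach is approached as far as the arm can. A call with a gripper value outside its range is refused whole. The fingers move at their own pace and stop on an object; "force" is the grip in N (left out, the last holds). Time passes only in rows, so rows that do not move let the fingers close. It gives the time, the measured TCP pose, the force and the opening at its end, in the units of the state.
- manip.sense(): the state, without advancing time (a new reading comes with each control period).
- cams.snapshot(name): name is "side" or "top"; returns the picture (420x560x3 uint8, red, green, blue); there is no depth.
- cams.camera_model(name): a dict with "vfov" (degrees; the focal length in pixels is half the picture's height over the tangent of half this angle, whatever the lens; pixels are square), "cx", "cy" (the principal point, pixels), "k1" (the pictures are not rectified: a ray, as slopes to the right and down, at radius r is drawn at 1 + k1 r^2 times it, then the intrinsics apply), "rvec" (rotation vector, rad) and "tvec" (3), from world to camera coordinates, as OpenCV has them. Camera axes: x right, y down, z forward; pixel columns grow to the right and rows downward; lengths in m; the calibration is good to about 2 mm. A picture is of the moment at which its call begins. camera_model takes no time and is no camera call.
- order.sign_off(): hands the job in, once; it reports no verdict.
Trained networks look in the newest picture that a camera, given by its name, has taken for a name from the list of things; names that differ only in an ending like _2 or _b are one class to them, and where a whole thing is asked for, a point or a joint stands for the part that bears it (a point fixed in the world has none). Each returns a list of dicts, best first, with "score" (0 to 1); they miss things now and then, are a little off and sometimes report something else, mostly with a low value. They report only what shows in the picture. A call takes as long as a camera call. They do not tell look-alikes from the thing itself.
- cams.regions_of(label, camera): "pixels" (420x560 bool, what is visible of it) and "rect" ([left, top, right, bottom] in pixels, round what is visible of it).
- cams.spot_point(label, camera): "at" ([column, row] in pixels: a listed point, or the origin of a listed thing).
The state is a dict: "t": time; "q": joint angles; "qd": joint speeds; "tau": joint torques, N m; "tcp_pos": TCP position; "tool_rot": TCP orientation; "force": force on the tool from outside, world axes, zero at the start; "ft_torque": the same for the moment, N m; "finger_gap": opening from 0.0 (shut) to 1.0 (fully open).
Only numpy, scipy, OpenCV 4.12 (cv2) and the standard library are available. Lean on these libraries where they do the work, as an engineer would, in place of code of your own. Each camera call takes 0.05 s, during which the arm holds its last target. There are 200 camera calls.

## Working session

There is one attempt and no reset: what is moved stays moved. The work goes in short steps, Python scripts to look and compute and a tool call to move; the robot and the scene stay as the last step left them, time stands still between calls to the robot, and variables do not carry over. Pictures are saved under pics/ and viewed, about 8 in all and at most 12, crops included, and the job is handed in when it is done.

Besides the shell and the picture viewer there is one more tool, called after "Emit:" as name(argument=value, ...), one argument or row to a line, values as JSON. drive_tool: Moves the arm, as the interface text tells. Its arguments: {"type":"object","properties":{"linear":{"type":"array","items":{"type":"array","items":{"type":"number"}}},"rot":{"type":"array","items":{"type":"array","items":{"type":"number"}}},"hand":{"type":"array","items":{"type":"number"}},"force":{"type":"number"}},"required":["linear","rot","hand"]}

```bash
mkdir -p pics; cat > h.py <<'E'
import numpy as np, cv2
from station import manip, cams, order
from scipy.spatial.transform import Rotation as R
def cam(n):
    m=cams.camera_model(n); f=210/np.tan(np.radians(m['vfov'])/2)
    return f,m['cx'],m['cy'],m['k1'],cv2.Rodrigues(np.array(m['rvec'],float))[0],np.array(m['tvec'],float)
def ray(n,p):
    f,cx,cy,k1,Rm,t=cam(n); d=np.array([(p[0]-cx)/f,(p[1]-cy)/f]); u=d.copy()
    for _ in range(30): u=d/(1+k1*(u@u))
    return -Rm.T@t, Rm.T@np.r_[u,1]
def atz(n,p,z):
    o,d=ray(n,p); return o+d*(z-o[2])/d[2]
def proj(n,X):
    f,cx,cy,k1,Rm,t=cam(n); c=Rm@np.array(X,float)+t; u=c[:2]/c[2]; u=u*(1+k1*(u@u)); return np.array([f*u[0]+cx,f*u[1]+cy])
def tri(p1,p2):
    A=[];b=[];rs=[]
    for n,p in (('side',p1),('top',p2)):
        o,d=ray(n,p); d=d/np.linalg.norm(d); P=np.eye(3)-np.outer(d,d); A.append(P); b.append(P@o); rs.append((o,P))
    X=np.linalg.solve(sum(A),sum(b)); return X,[np.linalg.norm(P@(X-o)) for o,P in rs]
E
cat > a.py <<'E'
from h import *
s=manip.sense(); print(s['tcp_pos'],s['tool_rot'],s['finger_gap'],manip.tip_reach,s['t'])
for n in('side','top'):
    im=cams.snapshot(n); cv2.imwrite(f'pics/{n}0.png',cv2.resize(im[:,:,::-1],(800,600),interpolation=cv2.INTER_CUBIC))
    f,cx,cy,k1,Rm,t=cam(n); print(n,'pos',-Rm.T@t,'f',f)
    for l in('valve_center','valve_jaw_post','valve_pawl_paddle','valve_clamp'):
        for r in cams.spot_point(l,n): print(n,l,np.round(r['at'],1),round(r['score'],2))
E
python3 a.py
```

```text
[ 0.25863788 -0.56835212  0.30293483] [ 9.77307561e-01  2.11822415e-01 -4.46721848e-05 -1.09249576e-03] 0.9975163452408082 0.0726 0.0
side pos [ 0.4378389  -0.72357177  0.68834049] f 425.2325341522994
side valve_center [302.6 177.4] 0.96
side valve_center [318.7 228.9] 0.7
side valve_center [216.1 245.4] 0.69
side valve_jaw_post [281.6 164.4] 0.82
side valve_pawl_paddle [234.9 179. ] 0.85
side valve_clamp [273.7 203.8] 0.85
top pos [ 0.48863416 -0.00574654  0.93399307] f 427.12449826468577
top valve_center [194.3 151.6] 0.91
top valve_center [286.1 268.3] 0.76
top valve_center [294.8 159.9] 0.56
top valve_jaw_post [185.7 168.3] 0.81
top valve_pawl_paddle [200.9 232.7] 0.71
top valve_clamp [198.2 191.2] 0.88
```

View pics/side0.png

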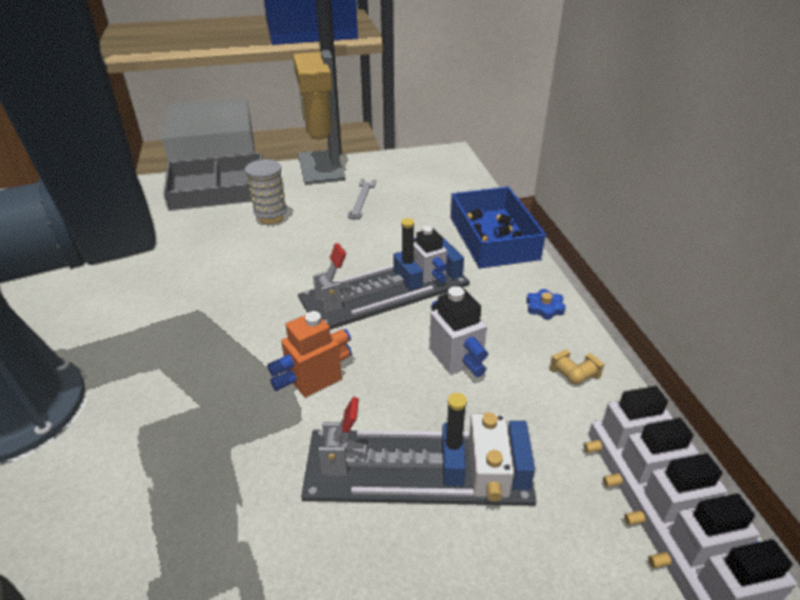

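View pics/top0.png

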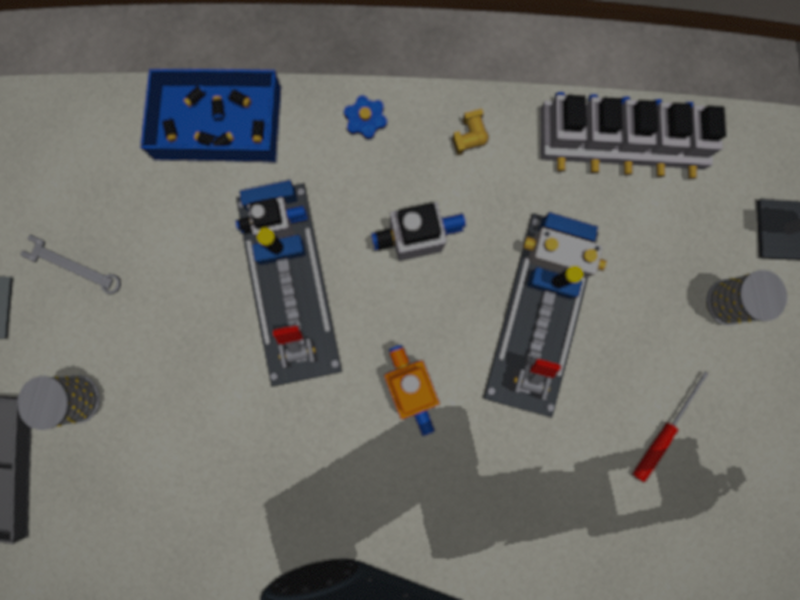

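```bash
python3 - <<'E'
from h import *
print('valve',tri((302.6,177.4),(194.3,151.6)))
print('post',tri((281.6,164.4),(185.7,168.3)))
print('pad',tri((234.9,179),(200.9,232.7)))
print('clamp',tri((273.7,203.8),(198.2,191.2)))
E
```

```text
valve (array([0.69441104, 0.16124261, 0.06321808]), [np.float64(0.002327700781078237), np.float64(0.002327700781078314)])
post (array([0.645063  , 0.16844719, 0.10700774]), [np.float64(0.0026370293637807984), np.float64(0.0026370293637809463)])
pad (array([0.52010592, 0.13217955, 0.10578903]), [np.float64(0.0020784493738259017), np.float64(0.002078449373825916)])
clamp (array([ 0.61902844,  0.16187755, -0.01015074]), [np.float64(0.00015559348884951725), np.float64(0.00015559348884939988)])
```

Valve clamp: left one in the top view (plate from about (270,188) to (306,378) in the 800-px picture) and the upper one in the side view (paddle (337,257), post (407,235)). The block clamp is on the right. A loose look-alike valve and an orange one stand between them. Next I fit the clamp's axis from the plate corners, the post top and the paddle.

```bash
python3 - <<'E'
from h import *
k=.7
for n,z,p in(('top',.012,[(238,194),(305,184),(341,370),(272,385)]),('top',.138,[(265,237)]),('side',.138,[(407,223)]),('top',.108,[(287,334)]),('side',.108,[(338,256)])):
    P=[atz(n,np.array(q)*k,z) for q in p]; print(n,z,np.round(P,4).tolist())
    if len(P)==4:
        a=(P[0]+P[1])/2;b=(P[2]+P[3])/2; print('len',np.linalg.norm(a-b),'ang',np.degrees(np.arctan2(*(a-b)[1::-1])),'mid',(a+b)/2)
print(tri((407*k,223*k),(265*k,237*k)))
# refine with colour centroids
for n in('top','side'):
    im=cams.snapshot(n); hsv=cv2.cvtColor(im,cv2.COLOR_RGB2HSV)
    for nm,lo,hi,box in(('red',(170,120,60),(180,255,255),dict(top=(185,220,215,250),side=(222,165,250,195))),('yel',(22,120,90),(35,255,255),dict(top=(175,155,200,178),side=(272,148,298,168)))):
        m=cv2.inRange(hsv,lo,hi)
        if nm=='red': m|=cv2.inRange(hsv,(0,120,60),(8,255,255))
        x0,y0,x1,y1=box[n]; ys,xs=np.nonzero(m[y0:y1,x0:x1]); print(n,nm,len(xs),xs.mean()+x0,ys.mean()+y0,xs.min()+x0,xs.max()+x0,ys.min()+y0,ys.max()+y0)
E
```

```text
top 0.012 [[0.7383, 0.2355, 0.012], [0.7571, 0.1315, 0.012], [0.4722, 0.0638, 0.012], [0.4462, 0.1668, 0.012]]
len 0.2963891415668087 ang 13.300247369847016 mid [0.60345325 0.14940951 0.012     ]
top 0.138 [[0.6464, 0.1624, 0.138]]
side 0.138 [[0.6478, 0.1556, 0.138]]
top 0.108 [[0.52, 0.1316, 0.108]]
side 0.108 [[0.5216, 0.1272, 0.108]]
(array([0.64852834, 0.16329219, 0.13306084]), [np.float64(0.0011553450201638009), np.float64(0.0011553450201637558)])
top red 211 200.65876777251185 233.739336492891 191 211 228 240
top yel 120 185.40833333333333 164.95 179 191 159 171
side red 103 236.126213592233 178.46601941747574 232 241 171 186
side yel 36 285.0 155.63888888888889 282 288 153 158
```

Emit:
drive_tool(
  linear=[
    [0,0,0],
    [0,0,0],
    [24,-33,0],
    [24,-33,0],
    [24,-33,0],
    [24,-33,0],
    [24,-33,0],
    [24,-33,0],
    [24,-33,0],
    [24,-33,0],
    [24,-33,0],
    [24,-33,0],
    [24,-33,0],
    [24,-33,0],
    [24,-33,0],
    [24,-33,0],
    [24,-33,0],
    [24,-33,0],
    [24,-33,0],
  ],
  rot=[
    [0,0,5.5],
    [0,0,5.5],
    [0,0,0],
    [0,0,0],
    [0,0,0],
    [0,0,0],
    [0,0,0],
    [0,0,0],
    [0,0,0],
    [0,0,0],
    [0,0,0],
    [0,0,0],
    [0,0,0],
    [0,0,0],
    [0,0,0],
    [0,0,0],
    [0,0,0],
    [0,0,0],
    [0,0,0],
  ],
  hand=[0,0,0,0,0,0,0,0,0,0,0,0,0,0,0,0,0,0,0],
)

```text
t: 2.18
tcp_pos: [0.5391, 0.0728, 0.3013]
tool_rot: [0.995, 0.104, 0.005, 0.009]
force: [0.0, -1.0, -0.2]
finger_gap: -0.005
```

```bash
cat > d.py <<'E'
import sys
from h import *
g=np.array([float(a) for a in sys.argv[1:4]])
s=manip.sense(); r=R.from_quat(s['tool_rot']); x=r.apply([1,0,0])
print('t',s['t'],'tcp',np.round(s['tcp_pos'],4),'yaw',np.degrees(np.arctan2(x[1],x[0])),'z',r.apply([0,0,1]),'gap',s['finger_gap'],'F',np.round(s['force'],1))
print('tool delta mm',np.round(1000*r.inv().apply(g-s['tcp_pos']),1))
E
python3 d.py .5645 .1402 .17
```

```text
t 2.1833 tcp [0.5391 0.0728 0.3013] yaw 11.899371663461254 z [ 0.01121705 -0.01676745 -0.99979649] gap -0.004692844660170918 F [ 0.  -1.  -0.2]
tool delta mm [ 37.8 -63.2 130.5]
```

Emit:
drive_tool(
  linear=[
    [20,-33,0],
    [19,-32,0],
    [0,0,20],
    [0,0,30],
    [0,0,30],
    [0,0,30],
    [0,0,20],
    [0,0,0],
  ],
  rot=[
    [0,0,-1.5],
    [0,0,0],
    [0,0,0],
    [0,0,0],
    [0,0,0],
    [0,0,0],
    [0,0,0],
    [0,0,0],
  ],
  hand=[0,0,0,0,0,0,0,0],
)

```text
t: 2.85
tcp_pos: [0.5739, 0.1599, 0.1704]
tool_rot: [0.992, 0.125, 0.015, 0.008]
force: [0.5, -1.2, -0.4]
finger_gap: 0.001
```

```bash
python3 d.py .4786 .1196 .17; python3 - <<'E'
from h import *
im=cams.snapshot('side')[90:300,150:430]
cv2.imwrite('pics/s1.png',cv2.resize(im[:,:,::-1],(800,600),interpolation=cv2.INTER_CUBIC))
E
```

```text
t 2.85 tcp [0.5739 0.1599 0.1704] yaw 14.391036034605007 z [ 0.0322091  -0.0118526  -0.99941087] gap 0.0014655791385054034 F [ 0.5 -1.2 -0.4]
tool delta mm [-102.3   15.4   -2.2]
```

View pics/s1.png

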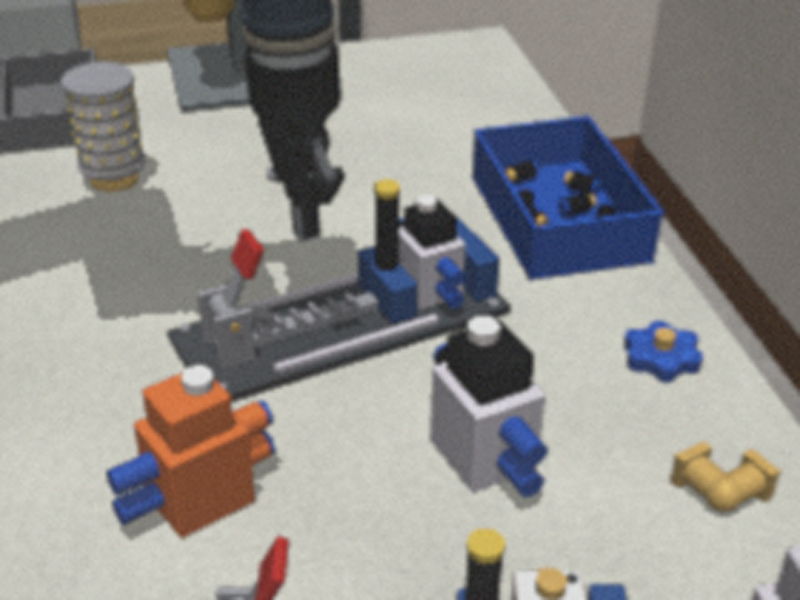

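Side crop: the closed fingertips hang at (305,235), between the red paddle (247,253) and the post (387,225). The lever is still engaged. The tool sits about 17 mm too far in +y, so I correct that and then push.

Emit:
drive_tool(
  linear=[
    [-5,16,0],
    [0,0,0],
    [0,0,0],
  ],
  rot=[
    [1.1,-1.6,0.9],
    [0,0,0],
    [0,0,0],
  ],
  hand=[0,0,0],
)

```text
t: 3.15
tcp_pos: [0.5752, 0.1436, 0.1752]
tool_rot: [0.993, 0.117, 0.003, -0.0]
force: [0.9, -0.4, 0.9]
finger_gap: -0.005
```

```bash
python3 d.py .4786 .1196 .17
```

```text
t 3.15 tcp [0.5752 0.1436 0.1752] yaw 13.488693766156617 z [ 0.00587669  0.00126392 -0.99998193] gap -0.00517179181052568 F [ 0.9 -0.4  0.9]
tool delta mm [-99.6   0.8   4.6]
```

Emit:
drive_tool(
  linear=[
    [-10,0,3],
    [-10,0,2],
    [-10,0,0],
    [-10,0,0],
    [-10,0,0],
    [-10,0,0],
    [-10,0,0],
    [-10,0,0],
    [-10,0,0],
    [0,0,0],
    [0,0,0],
    [0,0,0],
  ],
  rot=[
    [0,0,0],
    [0,0,0],
    [0,0,0],
    [0,0,0],
    [0,0,0],
    [0,0,0],
    [0,0,0],
    [0,0,0],
    [0,0,0],
    [0,0,0],
    [0,0,0],
    [0,0,0],
  ],
  hand=[0,0,0,0,0,0,0,0,0,0,0,0],
)

```text
t: 4.15
tcp_pos: [0.4889, 0.1249, 0.1828]
tool_rot: [0.993, 0.119, 0.02, 0.001]
force: [0.5, -0.6, 0.1]
finger_gap: -0.003
```

```bash
python3 d.py .648 .1605 .25; python3 - <<'E'
from h import *
im=cams.snapshot('side')[120:240,180:340]
cv2.imwrite('pics/s2.png',cv2.resize(im[:,:,::-1],(800,600),interpolation=cv2.INTER_CUBIC))
E
```

```text
t 4.15 tcp [0.4889 0.1249 0.1828] yaw 13.639692078829558 z [ 0.04085763  0.00269426 -0.99916135] gap -0.003470942854182758 F [ 0.5 -0.6  0.1]
tool delta mm [165.6   3.4 -60.6]
```

View pics/s2.png

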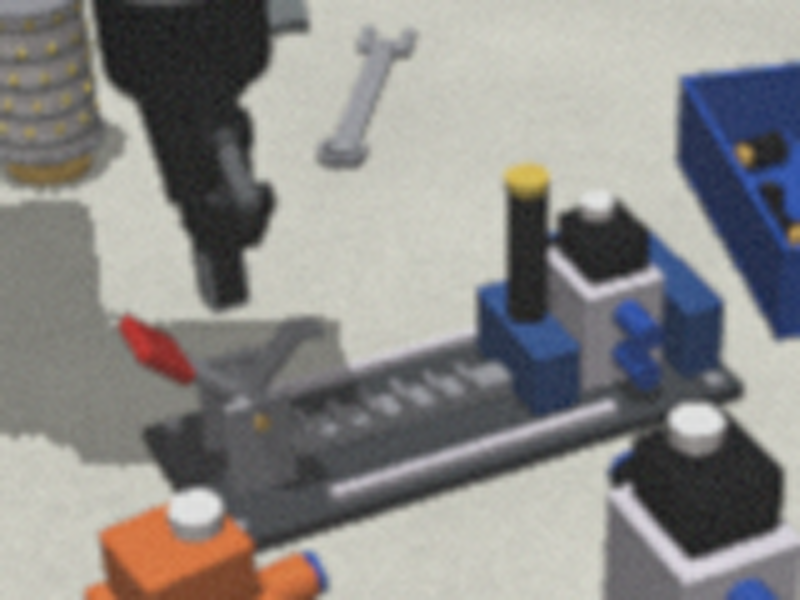

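The lever is flipped right over: red paddle at (155,348) on the far side of the hinge, jaw still shut and valve untouched. I rise and move over the post.

Emit:
drive_tool(
  linear=[
    [0,0,-25],
    [0,0,-30],
    [15,0,-15],
    [25,0,0],
    [30,0,0],
    [30,0,0],
    [25,0,0],
    [15,0,0],
    [0,0,0],
    [0,0,0],
  ],
  rot=[
    [0,-2.3,0],
    [0,0,0],
    [0,0,0],
    [0,0,0],
    [0,0,0],
    [0,0,0],
    [0,0,0],
    [0,0,0],
    [0,0,0],
    [0,0,0],
  ],
  hand=[0,0,75,75,75,75,75,75,75,75],
)

```text
t: 5.03
tcp_pos: [0.6342, 0.1615, 0.258]
tool_rot: [0.993, 0.119, 0.004, 0.004]
force: [-0.5, -0.5, -0.3]
finger_gap: 0.881
```

```bash
python3 d.py .648 .1605 .169; python3 - <<'E'
from h import *
im=cams.snapshot('side'); r=cams.spot_point('valve_jaw_post','side'); print(r)
hsv=cv2.cvtColor(im,cv2.COLOR_RGB2HSV)[145:172,268:300]; m=cv2.inRange(hsv,(22,120,90),(35,255,255)); ys,xs=np.nonzero(m); c=(xs.mean()+268,ys.mean()+145); print(len(xs),c)
print(atz('side',c,.138),atz('top',(185.4,164.95),.138),tri(c,(185.4,164.95)))
E
```

```text
t 5.0333 tcp [0.6342 0.1615 0.258 ] yaw 13.664484817430363 z [ 0.00868565 -0.00626581 -0.99994265] gap 0.8807097213985469 F [-0.5 -0.5 -0.3]
tool delta mm [12.5  3.5 89.1]
[{'at': [282.5, 163.8], 'score': 0.8}]
32 (np.float64(285.09375), np.float64(156.0625))
[0.64835131 0.15562057 0.138     ] [0.64820988 0.16265609 0.138     ] (array([0.6497576 , 0.16368565, 0.13290554]), [np.float64(0.0005206373181193185), np.float64(0.0005206373181193498)])
```

Emit:
drive_tool(
  linear=[
    [13,2,0],
    [0,0,10],
    [0,0,20],
    [0,0,20],
    [0,0,20],
    [0,0,10],
    [0,0,0],
    [0,0,0],
  ],
  rot=[
    [0,0,0],
    [0,0,0],
    [0,0,0],
    [0,0,0],
    [0,0,0],
    [0,0,0],
    [0,0,0],
    [0,0,0],
  ],
  hand=[75,75,75,75,75,75,75,75],
  force=25,
)

```text
t: 5.8
tcp_pos: [0.6362, 0.1604, 0.1735]
tool_rot: [0.993, 0.119, -0.003, 0.004]
force: [-0.0, 1.0, 0.6]
finger_gap: 0.875
```

```bash
python3 d.py .6485 .162 .169; python3 - <<'E'
from h import *
im=cams.snapshot('side')[100:250,180:380]
cv2.imwrite('pics/s3.png',cv2.resize(im[:,:,::-1],(800,600),interpolation=cv2.INTER_CUBIC))
E
```

```text
t 5.8 tcp [0.6362 0.1604 0.1735] yaw 13.631660161129671 z [-0.00414924 -0.00772137 -0.99996158] gap 0.8745009528420159 F [-0.   1.   0.6]
tool delta mm [12.4  1.3  4.4]
```

View pics/s3.png

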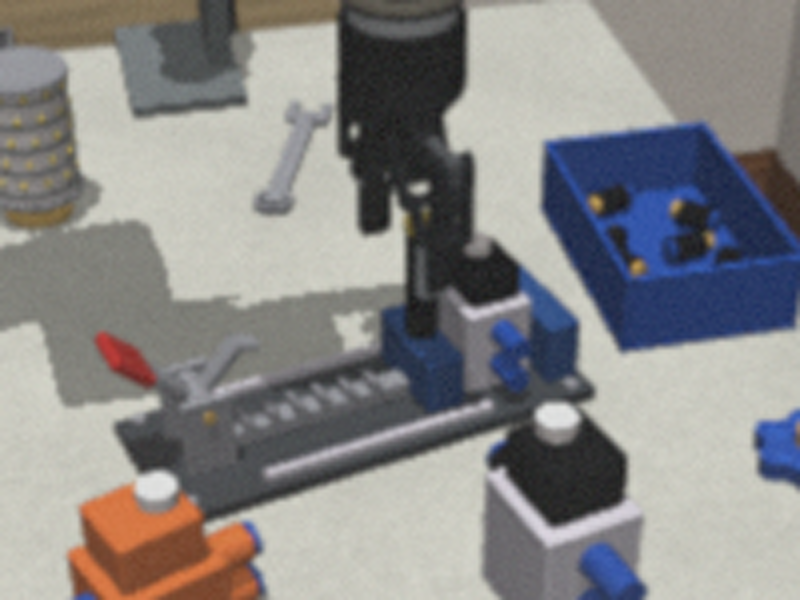

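The open fingers straddle the post (yellow glimpsed at (415,222)) and nothing else is touched. The tool is 12 mm short in +x, so I move up, close, and settle.

Emit:
drive_tool(
  linear=[
    [6,1,2],
    [6,0,0],
    [0,0,0],
    [0,0,0],
    [0,0,0],
    [0,0,0],
    [0,0,0],
    [0,0,0],
    [0,0,0],
    [0,0,0],
  ],
  rot=[
    [0,0,0],
    [0,0,0],
    [0,0,0],
    [0,0,0],
    [0,0,0],
    [0,0,0],
    [0,0,0],
    [0,0,0],
    [0,0,0],
    [0,0,0],
  ],
  hand=[75,75,75,10,10,10,10,10,10,10],
  force=25,
)

```text
t: 6.68
tcp_pos: [0.6521, 0.1629, 0.1771]
tool_rot: [0.993, 0.119, 0.003, 0.004]
force: [1.3, -0.1, -0.0]
finger_gap: 0.246
```

```bash
python3 d.py .5902 .1480 .172
```

```text
t 6.6833 tcp [0.6521 0.1629 0.1771] yaw 13.633102483527521 z [ 0.00648501 -0.00640877 -0.99995844] gap 0.2463722748589902 F [ 1.3 -0.1 -0. ]
tool delta mm [-63.7  -0.1   4.8]
```

Emit:
drive_tool(
  linear=[
    [-5,0,0],
    [-6,0,0],
    [-6,0,0],
    [-6,0,0],
    [-6,0,0],
    [-6,0,0],
    [-6,0,0],
    [-6,0,0],
    [-6,0,0],
    [-5,0,0],
    [0,0,0],
  ],
  rot=[
    [0,0,0],
    [0,0,0],
    [0,0,0],
    [0,0,0],
    [0,0,0],
    [0,0,0],
    [0,0,0],
    [0,0,0],
    [0,0,0],
    [0,0,0],
    [0,0,0],
  ],
  hand=[10,10,10,10,10,10,10,10,10,10,10],
)

```text
t: 7.6
tcp_pos: [0.5941, 0.1487, 0.1772]
tool_rot: [0.993, 0.118, 0.01, 0.003]
force: [4.9, 1.9, -5.1]
finger_gap: 0.246
```

```bash
python3 d.py .5919 .1483 .177
```

```text
t 7.6 tcp [0.5941 0.1487 0.1772] yaw 13.590531442531283 z [ 0.02036307 -0.00343092 -0.99978676] gap 0.2462589735283541 F [ 4.9  1.9 -5.1]
tool delta mm [-2.2 -0.1  0.1]
```

Moved 60 mm back at the TCP. A few small extra pulls to find the stop.

Emit:
drive_tool(
  linear=[
    [-4,0,0],
    [-4,0,0],
    [-4,0,0],
    [0,0,0],
  ],
  rot=[
    [0,0,0],
    [0,0,0],
    [0,0,0],
    [0,0,0],
  ],
  hand=[10,10,10,10],
)

```text
t: 7.93
tcp_pos: [0.5917, 0.1482, 0.1776]
tool_rot: [0.993, 0.117, 0.025, 0.001]
force: [-0.3, -1.1, 0.3]
finger_gap: 0.244
```

```bash
python3 d.py .5919 .1483 .177; python3 - <<'E'
from h import *
im=cams.snapshot('side')[100:250,180:380]
cv2.imwrite('pics/s4.png',cv2.resize(im[:,:,::-1],(800,600),interpolation=cv2.INTER_CUBIC))
E
```

```text
t 7.9333 tcp [0.5917 0.1482 0.1776] yaw 13.401997592168641 z [ 0.04968394  0.00363445 -0.99875838] gap 0.24418228838653708 F [-0.3 -1.1  0.3]
tool delta mm [ 0.2 -0.   0.6]
```

View pics/s4.png

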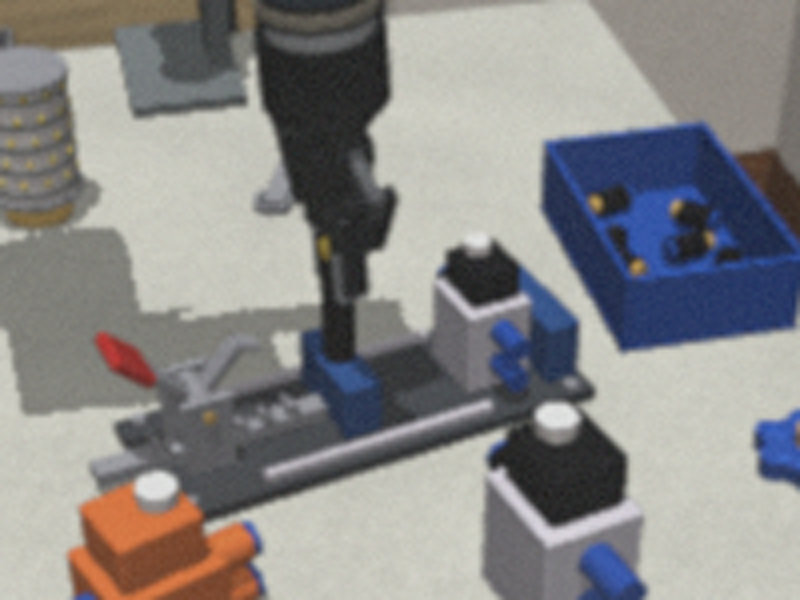

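Side crop: the jaw block is back at (345,380), well clear of the valve. The valve stands as before (470,300) and the lever is still flipped (125,358). Open and rise.

Emit:
drive_tool(
  linear=[
    [0,0,0],
    [0,0,0],
    [0,0,0],
    [0,0,0],
    [0,0,0],
    [0,0,-10],
    [0,0,-25],
    [0,0,-30],
    [0,0,-30],
    [0,0,-20],
    [0,0,0],
    [0,0,0],
  ],
  rot=[
    [0,0,0],
    [0,0,0],
    [0,0,0],
    [0,0,0],
    [0,0,0],
    [0,0,0],
    [0,0,0],
    [0,0,0],
    [0,0,0],
    [0,0,0],
    [0,0,0],
    [0,0,0],
  ],
  hand=[75,75,75,75,75,75,75,75,75,75,75,75],
)

```text
t: 8.98
tcp_pos: [0.5795, 0.1465, 0.2987]
tool_rot: [0.993, 0.117, 0.015, 0.002]
force: [0.1, 0.4, 0.2]
finger_gap: 0.878
```

```bash
python3 d.py .5919 .1483 .3; python3 - <<'E'
from h import *
im=cams.snapshot('side'); cv2.imwrite('pics/s5.png',cv2.resize(im[90:300,150:430,::-1],(800,600),interpolation=cv2.INTER_CUBIC))
cams.snapshot('top')
for l in('valve_center','valve_jaw_post','valve_pawl_paddle'):
    for n in('side','top'): print(l,n,[(np.round(r['at'],1).tolist(),round(r['score'],2)) for r in cams.spot_point(l,n)])
hsv=cv2.cvtColor(im,cv2.COLOR_RGB2HSV)[140:190,240:300]; m=cv2.inRange(hsv,(22,120,90),(35,255,255)); ys,xs=np.nonzero(m); c=(xs.mean()+240,ys.mean()+140); print(len(xs),c,atz('side',c,.138),'start .6484 .1556')
E
```

```text
t 8.9833 tcp [0.5795 0.1465 0.2987] yaw 13.469047344940597 z [ 2.98352228e-02 -4.12225340e-04 -9.99554746e-01] gap 0.8779040438671778 F [0.1 0.4 0.2]
tool delta mm [12.5  1.1 -0.9]
valve_center side [([216.3, 248.7], 0.98), ([303.5, 178.5], 0.82), ([316.2, 230.3], 0.63)]
valve_center top [([188.0, 152.5], 0.91), ([286.7, 270.9], 0.78), ([291.2, 161.6], 0.66)]
valve_jaw_post side [([262.0, 169.8], 0.74)]
valve_jaw_post top [([191.8, 195.3], 0.77)]
valve_pawl_paddle side [([209.2, 189.9], 0.54)]
valve_pawl_paddle top [([209.8, 266.5], 0.58)]
35 (np.float64(263.3142857142857), np.float64(161.8)) [0.5910108 0.1420928 0.138    ] start .6484 .1556
```

View pics/s5.png

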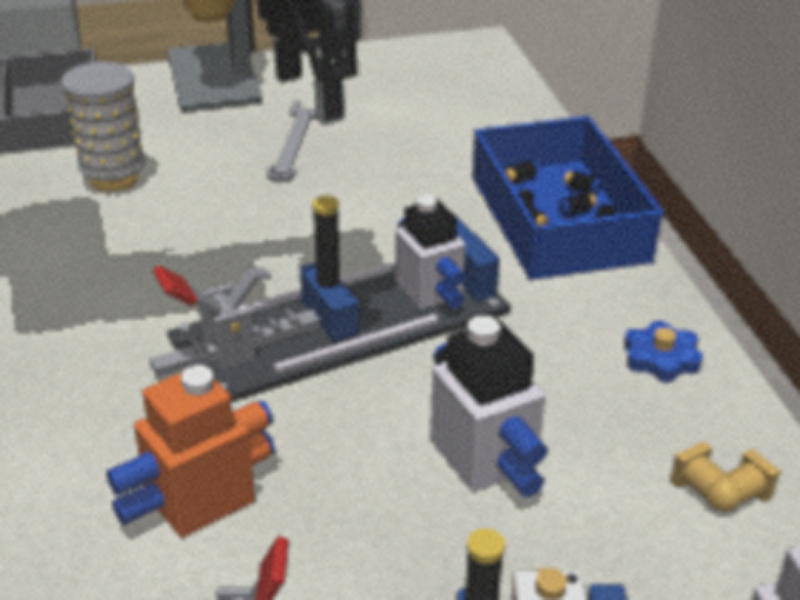

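The post top has moved 59 mm back (starting 1–4 mm open, so the jaw is at its stop). The lever is flipped (178,284), the valve is upright and unmoved (430,255), and the gripper is clear and open. Handing in.

```bash
python3 -c "
from station import order; print(order.sign_off())"
```

```text
the job is handed in; nothing more can be done
None
```

The valve clamp is open and the job is handed in, at about 9 s of the 45 s allowed. I pushed the red pawl lever over with closed fingers, then gripped the post, drew the jaw back, let go and rose clear.

**What the last checks showed:**
- **Jaw:** the post's yellow top moved about 59 mm back in the side view. It started 1–4 mm open, so it should be at its stop.
- **Lever:** still flipped over, seen in the last side picture. I did not measure its angle.
- **Valve:** upright. In the side view the network placed it within about 1.5 pixels of where it started. In the top view it read about 6 pixels off (roughly 1 cm). I put that down to network noise or the gripper overhead and did not check it further.
- **Other clamp:** only partly visible in the last side picture; its lever and post look unmoved. The arm never worked near it.
- **Robot:** gripper open, well above the clamp and reading no contact force.

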